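# Latch the optics tray and peel off its clinging cover

## Task

Swing the steel latch bar down until it rests in its catch, so that it holds the black optics tray in its fixture. Then peel the clinging white cover off by its orange lug: raise that corner first while the diagonally opposite corner stays down, then lift the cover right off, leaving the tray seated and latched and the other things on the table alone. Finish while still holding the cover in the gripper, roughly level and still, at least 15 cm above the table and at least 20 cm sideways from the tray; do not put it down.

Things in the scene. Friction and masses are not known exactly. Their poses are not given: they have to be found in the camera images.
- fixture: Fixed aluminium base, 8 mm thick, local x -118 to +105, y -105 to +105 mm, with a grey formed tray fixed on it in which the black tray nests, its rear ears under two fixed lips (32 mm high). Origin on the table under the trays' centre; x points away from the latch side (front), y left towards the catch, z up; yaw -0.42 to +0.2 rad. Catch: two steel cheeks 30 mm high at local (-95, +85) mm.
- latch (a joint): Latch bar angle, rad: 0 = closed, level in its catch over the tray's front tongue; grows as the bar swings up (pi/2 upright). Starts at 0.8 to 1.3. A sprung, stiff hinge keeps it where it is left: closing takes about 0.3 N m (2 N near the tip), opening it again over 1 N m.
- latch_hinge (a point): Hinge of the latch bar, on its axis, which is parallel to the fixture's x: fixture local (-95, -85, +21) mm.
- latch_tip (a point): Centre of the bar's red end, 184 mm from the hinge on its centre line. Steel bar 12 mm wide (fixture x), 10 mm thick. Closed it runs from the hinge along +y, top face 26 mm above the table. Open it leans up, its tip still to the +y side of the hinge: push it over on its upper, -y side.
- tray: Loose black formed tray 150 x 130 x 15 mm, about 0.18 kg, with six lenses fixed in it and a 32 mm tongue stepped down at its front, on which the closed latch bar holds it. Origin: centre of its underside, 13 mm above the table when seated; axes as the fixture's. About 3 mm of play. Unlatched, its front can come up with the cover.
- cover: White formed cover sheet 146 x 126 x 3 mm, 0.07 kg, with a rim 109 x 89 mm reaching 6 mm down into the tray (2.5 mm play). Origin: centre of the sheet's underside, 28 mm above the table when seated; axes as the fixture's. Near each corner a sprung steel tab on the tray clings to its side edge with about 3 N and lets go once that edge is some 12 mm up.
- cover_lug (a point): Grip point in the orange upright lug near the cover's front left corner, cover local (-42, +34, +25) mm: 22 mm above the sheet's top, 4 mm below the lug's top. The lug is 26 mm long along the horizontal direction (-1, +1) in cover axes, 10 mm thick along (1, 1), 26 mm high. Grasp it from above across the 10 mm.
- cover_far (a point): The cover's rear right corner (underside), at the other end of the diagonal from the lug, cover local (+73, -63, 0) mm: the cover tips about it as it is peeled.
- mirror_mount: Bystander: black mirror mount 36 x 50 x 82 mm, loose, origin at the centre of its underside.
- vial_c: Bystander: vial with blue cap, 36 mm across, 67 mm high, loose, origin at the centre of its underside.
- v_block: Bystander: light V-block 45 x 35 x 30 mm, loose, origin at the centre of its underside.

How it is judged:
On the way, in this order (a step that is already met when the one before it is completed fails the run):
1. the latch bar is swung down into its catch while the cover is still on (value of joint latch below 0.05 rad and angle between cover's own z axis and vertical below 0.08 rad and z of cover in the frame of tray below 0.022 m), for 0.2 s.
2. the lug corner is raised (cover tipped more than 0.17 rad) while the opposite corner is still down on the tray (within 12 mm) and the latch stays closed (value of joint latch below 0.05 rad and angle between cover's own z axis and vertical above 0.17 rad and z of cover_far in the frame of tray below 0.027 m and z of cover_lug in the frame of tray above 0.055 m), for 0.1 s.
At the end, for the whole second after the job is handed in: Latch below 0.05 rad; tray seated (6 mm in height, 8 mm sideways); the gripper holds the cover still, its centre over 14 cm above the table and over 17 cm sideways from the tray's, level within 0.4 rad, rear right corner above 10 cm, touching neither tray nor fixture (value of joint latch below 0.05 rad and z of tray in the frame of fixture between 0.008 and 0.019 m and horizontal distance between tray and fixture below 0.008 m and height (world z) of cover above 0.14 m and height (world z) of cover_far above 0.1 m and angle between cover's own z axis and vertical below 0.4 rad and horizontal distance between cover and tray above 0.17 m and contact force between cover and the fingers above 1 N and contact force between cover and tray below 0.1 N and contact force between cover and fixture below 0.1 N and linear speed of cover below 0.03 m/s); the arm keeps its last pose, push and grip.
It fails at once if the tray is pulled up out of its nest (more than 15 mm) (z of tray in the frame of fixture above 0.028 m).
It fails at once if a bystander is moved by more than 3 cm (distance of any of mirror_mount, vial_c, v_block from where it was at the start of the episode above 0.03 m).
It also fails if it takes over 54 s, if anything falls off the work surface, if the arm or the gripper's body presses on something with over 40 N, if the wrist force passes 120 N, or if a joint passes its speed limit or range.

## Robot

A 7-joint arm with a two-finger parallel gripper is mounted at the origin on a cart in front of the work surface, level with it; the furniture and walls round the work are solid. World frame = base frame: x ahead of the robot, y to its left, z up, the work surface at z = 0. Lengths are in m, angles in rad, forces in N, time in s.
With the tool pointing down it reaches from about 0.35 to 0.9 m from the base axis. Payload 8.1 kg.
Tool frame: the origin (TCP) lies at the very end of the fingers, on their centre line; the grasp point (between the pads) lies 19 mm behind it; z points along the fingers, y is the line along which they close (so a half turn about z gives the same grasp; the last joint's range is limited). The gripper opens to 92 mm and grips with 3 to 60 N. Pads are 19 mm wide; open, the fingers measure 130 mm over their backs; the gripper's body (75 mm by 190 mm) begins 47 mm behind the grasp point.
Start: joints at [1.163, 0.434, 0.025, 1.573, -0.012, 1.134, -0.075], TCP at [0.188, -0.596, 0.227] pointing down, gripper open.
Joint ranges: [-2.62, 2.62], [-0.44, 2.09], [-1.27, 1.32], [0.08, 2.57], [-1.32, 4.46], [0.12, 2], [-2.74, 2.74]. Speed limits (rad/s): [2.22, 2.22, 3.01, 3.01, 3.14, 3.14, 3.14].

## Interface

Orientations are given as a rotation vector (axis times angle).
In Python, from cell import arm gives the robot as it stands.
- The arm moves only by the shell command python3 -m pendant 'ROWS' [FORCE]. ROWS is a JSON object of lists of equal length, an entry for each row: "slide": the shift along the tool's x, y, z in units of 0.3 m (1.0 is 0.3 m), a list of three; "dr": the turn, a rotation vector about the tool's x, y, z in units of 0.12 rad (1.0 is 0.12 rad), a list of three; "claw": the opening, from 0 (shut) to 1 (fully open). In form: {"slide": [[tx, ty, tz], ...], "dr": [[ax, ay, az], ...], "claw": [claw, ...]}. A call has 1 to 10 rows; each row shifts and turns the commanded pose from where the row before left it, along the tool's axes as they then stand; what a row does not reach is not made up. A row lasts 1/10 s, in which the tool goes at most 50 mm and 8.59 degrees, less where a joint would pass 70% of its speed; a pose out of reach is approached as far as the arm can. A call with a number of a shift or a turn outside -1 to 1 is refused whole. A call with a gripper value outside its range is refused whole. The fingers move at their own pace and stop on an object; FORCE is the grip in N (left out, the last holds). Time passes only in rows, so rows that do not move let the fingers close. It gives the time, the measured TCP pose, the force, the opening and the grip force at its end, in the units of the state.
- arm.observe(): the state, without advancing time (a new reading comes with each control period).
- arm.get_image(name): name is "side" or "top"; returns the picture (384x512x3 uint8, red, green, blue); there is no depth.
- arm.calibration(name): a dict with "K" (3x3 intrinsics, pixels), "xyz" and "orientation" of the camera in the world. Camera axes: x right, y up, looking along -z (the intrinsics and any distortion apply to the point x, -y, -z); pixel columns grow to the right and rows downward; lengths in m; the calibration is good to about 2 mm. A picture is of the moment at which its call begins. calibration takes no time and is no camera call.
- arm.sign_off(): hands the job in; it is judged then, once.
The state is a dict: "clock": time; "joints": joint angles; "dq": joint speeds; "joint_efforts": joint torques, N m; "position": TCP position; "ee_rot": TCP orientation; "force": force on the tool from outside, world axes, zero at the start; "ft_torque": the same for the moment, N m; "width": opening from 0.0 (shut) to 1.0 (fully open); "gripper_force": force on a finger pad.
Only numpy, scipy, OpenCV 4.12 (cv2) and the standard library are available. Lean on these libraries where they do the work, as an engineer would, in place of code of your own. Each camera call takes 0.05 s, during which the arm holds its last target. There are 200 camera calls.

## Working session

There is one attempt and no reset: what is moved stays moved. The work goes in short steps, Python scripts to look and compute and a shell command to move; the robot and the scene stay as the last step left them, time stands still between calls to the robot, and variables do not carry over. Pictures are saved under pics/ and viewed, at most 10 in all, crops included, and the job is handed in when it is done.

```bash
ls; mkdir -p pics
python3 - <<'E'
from cell import arm
import cv2,numpy as np
for n in("side","top"):
    im=arm.get_image(n); cv2.imwrite(f"pics/{n}0.png",im[:,:,::-1]); print(n,arm.calibration(n))
o=arm.observe(); print({k:np.round(v,3) for k,v in o.items()})
E
```

```text
pics
side {'K': array([[485.54224351,   0.        , 256.09311561],
       [  0.        , 485.54224351, 187.31036413],
       [  0.        ,   0.        ,   1.        ]]), 'xyz': array([ 0.24220256, -0.39690423,  0.72695227]), 'orientation': array([ 0.82430987, -0.230097  , -0.4992606 ])}
top {'K': array([[469.23034105,   0.        , 250.80721253],
       [  0.        , 469.23034105, 187.96613126],
       [  0.        ,   0.        ,   1.        ]]), 'xyz': array([0.55920464, 0.24228904, 1.05236699]), 'orientation': array([ 0.04454981, -0.06411656, -1.56199573])}
{'clock': np.float64(0.1), 'joints': array([ 1.163,  0.435,  0.025,  1.574, -0.012,  1.134, -0.075]), 'dq': array([ 0.001, -0.   ,  0.   , -0.002,  0.001, -0.   ,  0.   ]), 'joint_efforts': array([ 4.0000e-03, -6.6914e+01,  9.8800e-01, -3.1515e+01, -6.0000e-02,
        3.7000e-02, -0.0000e+00]), 'position': array([ 0.187, -0.596,  0.226]), 'ee_rot': array([-3.104e+00, -4.770e-01,  1.000e-03]), 'force': array([-0.753,  0.286, -0.732]), 'ft_torque': array([ 0.011, -0.004, -0.013]), 'gripper_force': np.float64(0.0), 'width': np.float64(1.002)}
```

View pics/side0.png

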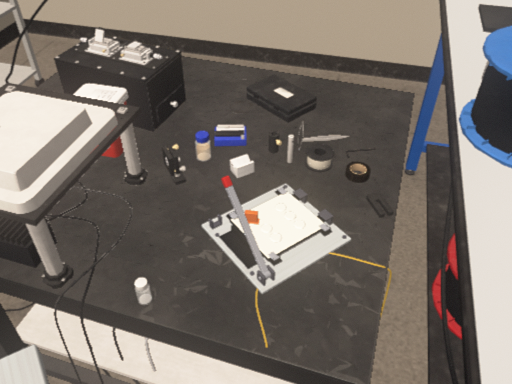

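View pics/top0.png

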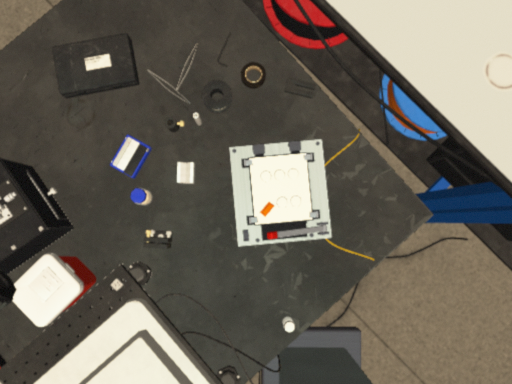

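Both views show the fixture: top view centre ≈(281,192), lug (267,209), red tip (272,236). In the side view the lug is at (251,216) and the tip at (227,181). Bystanders lie to the left, with a shelf at the lower left.

```bash
cat > h.py <<'E'
import cv2,numpy as np
from scipy.spatial.transform import Rotation as R
from cell import arm
C={n:arm.calibration(n) for n in("side","top")}
def ray(n,p):
    c=C[n];K=c["K"];d=np.array([(p[0]-K[0,2])/K[0,0],-(p[1]-K[1,2])/K[1,1],-1])
    return c["xyz"],R.from_rotvec(c["orientation"]).apply(d)
def plane(n,p,z):
    o,d=ray(n,p); return o+d*(z-o[2])/d[2]
def tri(ps,pt):
    A=[];b=[]
    for n,p in(("side",ps),("top",pt)):
        o,d=ray(n,p);d=d/np.linalg.norm(d);M=np.eye(3)-np.outer(d,d);A.append(M);b.append(M@o)
    x=np.linalg.solve(A[0]+A[1],b[0]+b[1])
    return x,[round(float(np.linalg.norm(M@x-q)),4) for M,q in zip(A,b)]
def proj(n,X):
    c=C[n];K=c["K"];v=R.from_rotvec(c["orientation"]).inv().apply(np.array(X)-c["xyz"])
    return np.array([K[0,2]+K[0,0]*v[0]/-v[2],K[1,2]+K[1,1]*v[1]/v[2]])
def blob(im,lo,hi,box):
    h=cv2.cvtColor(im,cv2.COLOR_RGB2HSV);m=cv2.inRange(h,np.array(lo),np.array(hi))
    k=np.zeros_like(m);x0,y0,x1,y1=box;k[y0:y1,x0:x1]=m[y0:y1,x0:x1]
    n,l,s,c=cv2.connectedComponentsWithStats(k);i=1+np.argmax(s[1:,4]);return c[i],s[i],(l==i).astype(np.uint8)
E
python3 - <<'E'
from h import *
S=cv2.cvtColor(cv2.imread("pics/side0.png"),4);T=cv2.cvtColor(cv2.imread("pics/top0.png"),4)
np.set_printoptions(precision=4,suppress=True)
bs,bt=(190,150,370,300),(215,120,350,260)
for nm,lo,hi in(("lug",(8,130,100),(20,255,255)),("red",(0,150,80),(5,255,255))):
    a=blob(S,lo,hi,bs);b=blob(T,lo,hi,bt);print(nm,a[0],a[1],b[0],b[1],tri(a[0],b[0]))
    print(cv2.minAreaRect(cv2.findNonZero(b[2])))
# plate
g,st,m=blob(T,(0,0,120),(179,70,255),bt);r=cv2.minAreaRect(cv2.findNonZero(m));print(r,st)
bp=cv2.boxPoints(r);W=np.array([plane("top",p,.008) for p in bp]);print(W,np.linalg.norm(W-np.roll(W,1,0),axis=1),W.mean(0))
g,st,m=blob(T,(0,0,225),(179,40,255),bt);r=cv2.minAreaRect(cv2.findNonZero(m));print("cover",r,plane("top",r[0],.031))
bp=cv2.boxPoints(r);W=np.array([plane("top",p,.031) for p in bp]);print(W)
cv2.imwrite("pics/z0.png",np.hstack([cv2.resize(S[150:300,190:360],None,fx=2.3,fy=2.3,interpolation=2),cv2.resize(T[120:270,215:385],None,fx=2.3,fy=2.3,interpolation=2)])[:,:,::-1])
E
```

```text
lug [251.5556 216.4028] [245 210  14  14 144] [266.8295 208.6705] [261 202  13  14  88] (array([0.5851, 0.1951, 0.0442]), [0.0003, 0.0003])
((267.0000305175781, 208.50003051757812), (6.363960266113281, 13.435027122497559), 45.0)
red [226.2    181.0471] [221 176  11  11  85] [271.6027 234.7397] [267 231  10   8  73] (array([0.5322, 0.1917, 0.1625]), [0.0006, 0.0006])
((271.5, 234.5), (7.0, 9.0), 90.0)
((280.0697021484375, 192.26638793945312), (100.49467468261719, 94.97200012207031), 84.80557250976562) [ 229  139  103  108 8341]
[[0.7245 0.2809 0.008 ]
 [0.7461 0.0682 0.008 ]
 [0.5219 0.0487 0.008 ]
 [0.5015 0.2583 0.008 ]] [0.2241 0.2138 0.225  0.2107] [0.6235 0.164  0.008 ]
cover ((280.192626953125, 188.1188507080078), (66.36270141601562, 57.03751754760742), 84.80557250976562) [0.6303 0.1656 0.031 ]
[[0.6967 0.2348 0.031 ]
 [0.7093 0.1101 0.031 ]
 [0.5645 0.097  0.031 ]
 [0.5523 0.2206 0.031 ]]
```

View pics/z0.png

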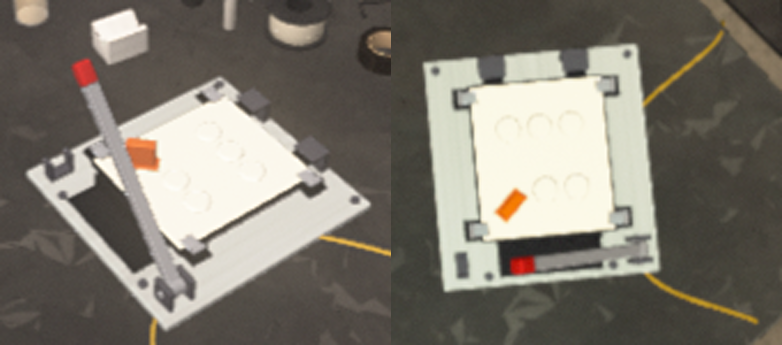

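Measured fixture origin ≈(0.630, 0.165), yaw ≈0.087. The lug triangulates to within 1 mm of the prediction, and the latch angle is ≈0.87 with bar length 0.186 (expected 0.184). Next I'll work out the deltas to the latch.

```bash
cat >> h.py <<'E'
F0=np.array([.630,.165,0]);YAW=.087
def loc(v): return F0+R.from_euler("z",YAW).apply(v)
def need(pos,yaw_y):   # yaw_y: heading of tool y (mod pi), tool straight down
    o=arm.observe();q=R.from_rotvec(o["ee_rot"]);p=np.array(o["position"])
    best=None
    for a in(yaw_y,yaw_y+np.pi):
        y=np.array([np.cos(a),np.sin(a),0]);z=np.array([0,0,-1.]);t=R.from_matrix(np.c_[np.cross(y,z),y,z])
        dr=(q.inv()*t).as_rotvec()
        if best is None or np.linalg.norm(dr)<np.linalg.norm(best[0]):best=(dr,t)
    d=np.array(pos)-p
    print("pos",p.round(4),"j7",o["joints"][6].round(2),"slide now-axes",(q.inv().apply(d)/.3).round(3),"target-axes",(best[1].inv().apply(d)/.3).round(3),"dr",(best[0]/.12).round(2),"F",o["force"].round(1),"w",o["width"].round(3),"gf",round(float(o["gripper_force"]),1))
E
python3 - <<'E'
from h import *
np.set_printoptions(precision=4,suppress=True)
h=loc([-.095,-.085,.021]);print("hinge",h)
need([.40,-.05,.24],YAW+np.pi/2); need(loc([-.095,-.085+.06,.20]),YAW+np.pi/2); need(loc([-.042,.034,.1]),YAW+np.pi/4)
print(R.from_rotvec(arm.observe()["ee_rot"]).as_matrix())
E
```

```text
hinge [0.5427 0.0721 0.021 ]Traceback (most recent call last):
  File "<stdin>", line 4, in <module>
  File "h.py", line 33, in need
    print("pos",p.round(4),"j7",o["joints"][6].round(2),"slide now-axes",(q.inv().apply(d)/.3).round(3),"target-axes",(best[1].inv().apply(d)/.3).round(3),"dr",(best[0]/.12).round(2),"F",o["force"].round(1),"w",o["width"].round(3),"gf",round(float(o["gripper_force"]),1))
                                                                                                                                                                                                                   ^^^^^^^^^^^^^^^^
AttributeError: 'float' object has no attribute 'round'
```

```bash
sed -i 's/o\["width"\].round(3)/round(float(o["width"]),3)/' h.py
python3 - <<'E'
from h import *
np.set_printoptions(precision=4,suppress=True)
need([.40,-.05,.24],YAW+np.pi/2); need(loc([-.095,-.085+.06,.20]),YAW+np.pi/2); need(loc([-.042,.034,.1]),YAW+np.pi/4)
print(R.from_rotvec(arm.observe()["ee_rot"]).as_matrix())
E
```

```text
pos [ 0.1874 -0.5958  0.2261] j7 -0.08 slide now-axes [ 1.222 -1.523 -0.045] target-axes [ 0.864 -1.751 -0.046] dr [-0.01  0.    1.81] F [-0.8  0.3 -0.7] w 1.002 gf 0.0
pos [ 0.1874 -0.5958  0.2261] j7 -0.08 slide now-axes [ 1.841 -1.963  0.089] target-axes [ 1.374 -2.315  0.087] dr [-0.01  0.    1.81] F [-0.8  0.3 -0.7] w 1.002 gf 0.0
pos [ 0.1874 -0.5958  0.2261] j7 -0.08 slide now-axes [ 2.056 -2.117  0.423] target-axes [-0.68  -2.872  0.42 ] dr [-0.01  0.01  8.36] F [-0.8  0.3 -0.7] w 1.002 gf 0.0
[[ 0.9539  0.3    -0.0005]
 [ 0.3    -0.9539  0.0012]
 [-0.0001 -0.0013 -1.    ]]
```

```bash
python3 -m pendant '{"slide":[[0.09,-0.115,-0.005],[0.1,-0.125,0],[0.1,-0.125,0],[0.1,-0.125,0],[0.1,-0.125,0],[0.1,-0.125,0],[0.1,-0.125,0],[0.1,-0.125,0],[0.1,-0.125,0],[0.1,-0.125,0]],"dr":[[0,0,0],[0,0,0],[0,0,0],[0,0,0],[0,0,0],[0,0,0],[0,0,0],[0,0,0],[0,0,0],[0,0,0]],"claw":[0,0,0,0,0,0,0,0,0,0]}' 30
python3 -m pendant '{"slide":[[0.1,-0.125,0],[0.1,-0.125,0],[0,0,0],[0,0,0],[0,0,0]],"dr":[[0,0,0.4],[0,0,0.5],[0,0,0.5],[0,0,0.41],[0,0,0]],"claw":[0,0,0,0,0]}'
python3 - <<'E'
from h import *
need(loc([-.095,-.085+.06,.20]),YAW+np.pi/2)
E
```

```text
clock: 1.1
position: [0.3593, -0.1504, 0.2283]
ee_rot: [3.105, 0.476, 0.0]
force: [1.5, -0.3, -0.2]
width: 0.182
gripper_force: 0.0
clock: 1.6
position: [0.3959, -0.0632, 0.228]
ee_rot: [-3.139, -0.138, 0.001]
force: [0.4, 0.3, -0.3]
width: 0.006
gripper_force: 0.0
pos [ 0.3959 -0.0632  0.228 ] j7 -1.5 slide now-axes [ 0.527 -0.606  0.093] target-axes [ 0.527 -0.607  0.093] dr [-0.    0.01  0.01] F [ 0.4  0.3 -0.3] w 0.006 gf 0.0
```

```bash
python3 -m pendant '{"slide":[[0.1,-0.115,0],[0.1,-0.115,0],[0.1,-0.115,0],[0.1,-0.115,0],[0.1,-0.115,0],[0.027,-0.031,0.02],[0,0,0.07],[0,0,0]],"dr":[[0,0,0],[0,0,0],[0,0,0],[0,0,0],[0,0,0],[0,0,0],[0,0,0],[0,0,0]],"claw":[0,0,0,0,0,0,0,0]}'
python3 - <<'E'
from h import *
need(loc([-.095,-.085+.06,.14]),YAW+np.pi/2);need(loc([-.095,-.085+.11,.025]),YAW+np.pi/2)
E
```

```text
clock: 2.4
position: [0.536, 0.1302, 0.1985]
ee_rot: [3.137, 0.139, -0.008]
force: [0.9, -1.2, -0.6]
width: 0.007
gripper_force: 0.0
pos [0.536  0.1302 0.1985] j7 -2.01 slide now-axes [ 0.006 -0.005  0.195] target-axes [ 0.005 -0.005  0.195] dr [0.01 0.04 0.01] F [ 0.9 -1.2 -0.6] w 0.007 gf 0.0
pos [0.536  0.1302 0.1985] j7 -2.01 slide now-axes [ 0.009 -0.172  0.578] target-axes [ 0.005 -0.172  0.578] dr [0.01 0.04 0.01] F [ 0.9 -1.2 -0.6] w 0.007 gf 0.0
```

```bash
python3 -m pendant '{"slide":[[0.005,-0.005,0.06],[0,0,0.06],[0,-0.01,0.05],[0,-0.02,0.04],[0,-0.02,0.04],[0,-0.02,0.04],[0,-0.02,0.04],[0,-0.02,0.04],[0,-0.02,0.04],[0,-0.02,0.04]],"dr":[[0,0,0],[0,0,0],[0,0,0],[0,0,0],[0,0,0],[0,0,0],[0,0,0],[0,0,0],[0,0,0],[0,0,0]],"claw":[0,0,0,0,0,0,0,0,0,0]}'
python3 - <<'E'
from h import *
need(loc([-.095,-.085+.11,.025]),YAW+np.pi/2)
S=arm.get_image("side");a=blob(S,(0,150,80),(5,255,255),(190,150,370,300));print(a[0],a[1])
T=arm.get_image("top");b=blob(T,(0,150,80),(5,255,255),(215,120,350,260));print(b[0],b[1],tri(a[0],b[0]))
cv2.imwrite("pics/s1.png",cv2.resize(S[130:320,150:400],None,fx=2.5,fy=2.5)[:,:,::-1])
E
```

```text
clock: 3.4
position: [0.5352, 0.1785, 0.0653]
ee_rot: [-3.138, -0.138, -0.0]
force: [0.1, -1.1, 2.2]
width: 0.004
gripper_force: 1.1
pos [0.5352 0.1785 0.0653] j7 -2.2 slide now-axes [-0.006 -0.011  0.134] target-axes [-0.006 -0.011  0.134] dr [-0.   -0.    0.01] F [ 0.1 -1.1  2.2] w 0.004 gf 1.1
[210.5        199.83333333] [209 198   4   4   6]Traceback (most recent call last):
  File "<stdin>", line 4, in <module>
  File "h.py", line 22, in blob
    n,l,s,c=cv2.connectedComponentsWithStats(k);i=1+np.argmax(s[1:,4]);return c[i],s[i],(l==i).astype(np.uint8)
                                                    ~~~~~~~~~^^^^^^^^^
    return _wrapfunc(a, 'argmax', axis=axis, out=out, **kwds)
    return bound(*args, **kwds)
ValueError: attempt to get argmax of an empty sequence
```

The bar is pushing back with 2 N, as expected. I'll continue down to the closed height, stepping until the force rises.

```bash
python3 -m pendant '{"slide":[[0,-0.005,0.04],[0,-0.005,0.04],[0,0,0.03],[0,0,0.018],[0,0,0.01],[0,0,0]],"dr":[[0,0,0],[0,0,0],[0,0,0],[0,0,0],[0,0,0],[0,0,0]],"claw":[0,0,0,0,0,0]}'
```

```text
clock: 4.1
position: [0.5348, 0.1808, 0.0255]
ee_rot: [3.138, 0.137, 0.0]
force: [-2.8, 0.7, 12.2]
width: 0.003
gripper_force: 5.8
```

```bash
python3 -m pendant '{"slide":[[0,0,0.015],[0,0,0],[0,0,-0.08],[0,0,-0.16],[0,0,-0.16],[0,0.16,0],[0,0.16,0],[0,0.16,0],[0,0,0]],"dr":[[0,0,0],[0,0,0],[0,0,0],[0,0,0],[0,0,0],[0,0,0],[0,0,0],[0,0,0],[0,0,0]],"claw":[0,0,0,0,0,0,0,0,0]}'
python3 - <<'E'
from h import *
S=arm.get_image("side");T=arm.get_image("top")
cv2.imwrite("pics/z1.png",np.hstack([cv2.resize(S[150:300,190:360],None,fx=2.3,fy=2.3,interpolation=2),cv2.resize(T[120:270,215:385],None,fx=2.3,fy=2.3,interpolation=2)])[:,:,::-1])
need(loc([-.042,.034,.11]),YAW+np.pi/4)
for n,im,bx,in(("side",S,(190,150,370,300)),("top",T,(215,120,350,260))):
  for lo,hi in(((0,150,80),(5,255,255)),((8,130,100),(20,255,255))):
    try:b=blob(im,lo,hi,bx);print(n,b[0],b[1])
    except ValueError:print(n,"none")
print("pred tip",proj("side",loc([-.095,.099,.021])),proj("top",loc([-.095,.099,.021])))
E
```

```text
clock: 5.0
position: [0.5474, 0.0276, 0.1395]
ee_rot: [3.134, 0.12, -0.003]
force: [-0.4, 0.4, 0.7]
width: 0.006
gripper_force: 0.0
pos [0.5472 0.0351 0.1399] j7 -1.88 slide now-axes [ 0.171 -0.521  0.099] target-axes [-0.246 -0.49   0.1  ] dr [0.01 0.01 6.52] F [-0.9  0.9 -0.6] w 0.002 gf 0.0
side [210.6        215.06666667] [207 212   9   7  45]
side [250.67295597 216.85534591] [244 210  15  14 159]
top [238.65217391 235.82608696] [235 233   9   7  46]
top [266.82954545 208.67045455] [261 202  13  14  88]
pred tip [212.09601992 216.62776876] [238.70662641 235.31674634]
```

View pics/z1.png

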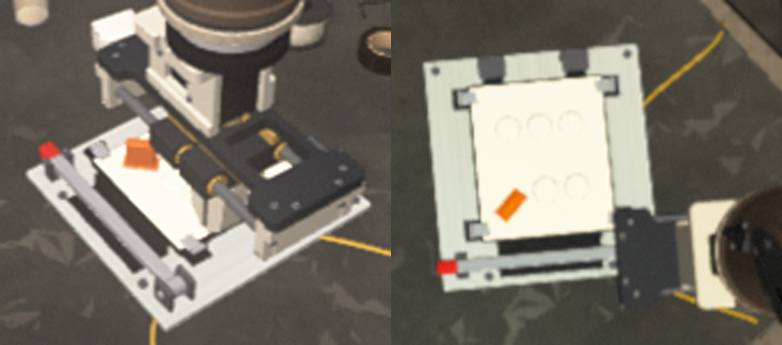

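Latch closed: the red tip is at (210,215) in the side view and (239,236) in the top view, on prediction, and the cover is still on. The direct turn would hit the j7 limit, so I'll turn the other way (-19.66 units).

```bash
python3 -m pendant '{"slide":[[0,0,-0.1],[0,0,-0.05],[0,0,0],[0,0,0],[0,0,0],[0,0,0],[0,0,0],[0,0,0],[0,0,0],[0,0,0]],"dr":[[0,0,-0.8],[0,0,-1.2],[0,0,-1.2],[0,0,-1.2],[0,0,-1.2],[0,0,-1.2],[0,0,-1.2],[0,0,-1.2],[0,0,-1.2],[0,0,-1.2]],"claw":[0,0,0,0,0,0.4,0.4,0.4,0.4,0.4]}' 30
python3 -m pendant '{"slide":[[0,0,0],[0,0,0],[0,0,0],[0,0,0],[0,0,0],[0,0,0],[0,0,0],[0,0,0]],"dr":[[0,0,-1.2],[0,0,-1.2],[0,0,-1.2],[0,0,-1.2],[0,0,-1.2],[0,0,-1.2],[0,0,-0.8],[0,0,0]],"claw":[0.4,0.4,0.4,0.4,0.4,0.4,0.4,0.4]}'
python3 - <<'E'
from h import *
need(loc([-.042,.034,.11]),YAW+np.pi/4)
E
```

```text
pos [0.5472 0.0351 0.1399] j7 -1.88 slide now-axes [ 0.171 -0.521  0.099] target-axes [-0.246 -0.49   0.1  ] dr [0.01 0.01 6.52] F [-0.9  0.9 -0.6] w 0.002 gf 0.0out of range: row 2 has -1.2, outside -1 to 1
out of range: row 1 has -1.2, outside -1 to 1
```

```bash
python3 -m pendant '{"slide":[[0,0,-0.1],[0,0,-0.05],[0,0,0],[0,0,0],[0,0,0],[0,0,0],[0,0,0],[0,0,0],[0,0,0],[0,0,0]],"dr":[[0,0,-1],[0,0,-1],[0,0,-1],[0,0,-1],[0,0,-1],[0,0,-1],[0,0,-1],[0,0,-1],[0,0,-1],[0,0,-1]],"claw":[0,0,0,0,0,0.4,0.4,0.4,0.4,0.4]}' 30
python3 -m pendant '{"slide":[[0,0,0],[0,0,0],[0,0,0],[0,0,0],[0,0,0],[0,0,0],[0,0,0],[0,0,0],[0,0,0],[0,0,0]],"dr":[[0,0,-1],[0,0,-1],[0,0,-1],[0,0,-1],[0,0,-1],[0,0,-1],[0,0,-1],[0,0,-1],[0,0,-1],[0,0,-0.66]],"claw":[0.4,0.4,0.4,0.4,0.4,0.4,0.4,0.4,0.4,0.4]}'
python3 - <<'E'
from h import *
need(loc([-.042,.034,.11]),YAW+np.pi/4)
E
```

```text
clock: 6.1
position: [0.547, 0.0391, 0.1852]
ee_rot: [-2.505, -1.895, 0.0]
force: [0.1, -0.2, -0.1]
width: 0.375
gripper_force: 0.0
clock: 7.1
position: [0.5471, 0.039, 0.1852]
ee_rot: [-1.059, -2.957, -0.001]
force: [-0.2, 0.3, 0.4]
width: 0.399
gripper_force: 0.0
pos [0.5471 0.039  0.1852] j7 0.22 slide now-axes [0.232 0.483 0.251] target-axes [0.238 0.481 0.251] dr [ 0.   -0.01  0.09] F [-0.2  0.3  0.4] w 0.399 gf 0.0
```

```bash
python3 -m pendant '{"slide":[[0.06,0.12,0],[0.06,0.12,0],[0.06,0.12,0.05],[0.058,0.121,0.1],[0,0,0.1],[0,0,0]],"dr":[[0,0,0],[0,0,0],[0,0,0],[0,0,0],[0,0,0],[0,0,0]],"claw":[0.4,0.4,0.4,0.4,0.4,0.4]}'
python3 - <<'E'
from h import *
need(loc([-.042,.034,.036]),YAW+np.pi/4)
S=arm.get_image("side");cv2.imwrite("pics/s2.png",cv2.resize(S[150:300,180:350],None,fx=3,fy=3,interpolation=2)[:,:,::-1])
E
```

```text
clock: 7.7
position: [0.5819, 0.1952, 0.1065]
ee_rot: [-1.061, -2.951, 0.006]
force: [-0.1, -1.0, -0.3]
width: 0.401
gripper_force: 0.0
pos [0.5819 0.1952 0.1065] j7 -0.07 slide now-axes [-0.009  0.008  0.235] target-axes [-0.008  0.007  0.235] dr [-0.05 -0.03  0.07] F [-0.1 -1.  -0.3] w 0.401 gf 0.0
```

View pics/s2.png

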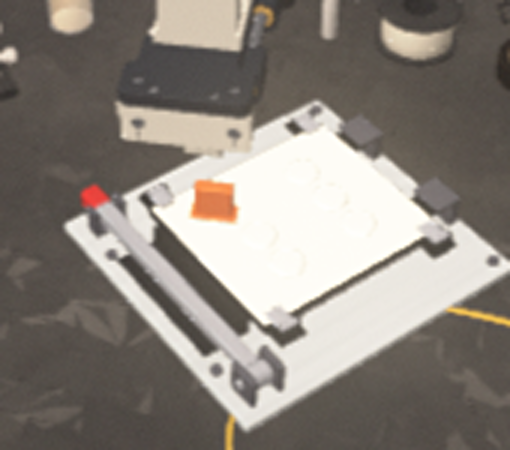

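The side view shows the bar lying in its catch (red tip at crop (95,197)) and the lug free at crop (215,200), with the fingers above and behind. I'll descend.

```bash
python3 -m pendant '{"slide":[[-0.009,0.007,0],[0,0,0.06],[0,0,0.07],[0,0,0.06],[0,0,0.03],[0,0,0.015],[0,0,0],[0,0,0]],"dr":[[0,0,0.05],[0,0,0],[0,0,0],[0,0,0],[0,0,0],[0,0,0],[0,0,0],[0,0,0]],"claw":[0.4,0.4,0.4,0.4,0.4,0.4,0.4,0.4]}'
python3 - <<'E'
from h import *
need(loc([-.042,.034,.036]),YAW+np.pi/4)
E
```

```text
clock: 8.55
position: [0.5888, 0.194, 0.0406]
ee_rot: [1.078, 2.95, 0.001]
force: [-0.3, 0.7, 0.0]
width: 0.398
gripper_force: 0.0
pos [0.5888 0.194  0.0406] j7 -0.13 slide now-axes [ 0.012 -0.005  0.015] target-axes [ 0.012 -0.004  0.015] dr [ 0.01  0.   -0.02] F [-0.3  0.7  0. ] w 0.398 gf 0.0
```

```bash
python3 -m pendant '{"slide":[[0.012,-0.004,0.008],[0,0,0.006],[0,0,0],[0,0,0],[0,0,0],[0,0,0],[0,0,0],[0,0,0],[0,0,0]],"dr":[[0,0,0],[0,0,0],[0,0,0],[0,0,0],[0,0,0],[0,0,0],[0,0,0],[0,0,0],[0,0,0]],"claw":[0.4,0.4,0.4,0,0,0,0,0,0]}' 45
python3 - <<'E'
from h import *
need(loc([-.042,.034,.036]),YAW+np.pi/4)
o=arm.observe();q=R.from_rotvec(o["ee_rot"]);print(q.as_matrix().round(2))
d=R.from_euler("z",YAW).apply([115,-97,0]);print("to far, tool axes",q.inv().apply(d).round(1))
E
```

```text
clock: 9.45
position: [0.585, 0.1951, 0.0358]
ee_rot: [1.078, 2.951, 0.0]
force: [0.5, -0.3, 0.4]
width: 0.103
gripper_force: 44.9
pos [0.585  0.1951 0.0358] j7 -0.14 slide now-axes [-0.     0.001 -0.001] target-axes [-0.     0.001 -0.001] dr [ 0.    0.   -0.02] F [ 0.5 -0.3  0.4] w 0.103 gf 44.9
[[-0.76  0.64  0.  ]
 [ 0.64  0.76  0.  ]
 [-0.    0.   -1.  ]]
to far, tool axes [-149.9   13.1    0. ]
```

Grip is good: 9.5 mm opening at 45 N. Tool x points from the far corner to the lug, so I'll peel as a rotation about the far corner. Each row is dr_y +0.2 (0.024 rad), slide z -0.012, slide x -0.0006.

```bash
python3 -m pendant '{"slide":[[-0.0006,0,-0.012],[-0.0006,0,-0.012],[-0.0006,0,-0.012],[-0.0006,0,-0.012],[-0.0006,0,-0.012],[-0.0006,0,-0.012],[-0.0006,0,-0.012],[-0.0006,0,-0.012],[-0.0006,0,-0.012],[0,0,0]],"dr":[[0,0.2,0],[0,0.2,0],[0,0.2,0],[0,0.2,0],[0,0.2,0],[0,0.2,0],[0,0.2,0],[0,0.2,0],[0,0.2,0],[0,0,0]],"claw":[0,0,0,0,0,0,0,0,0,0]}'
python3 - <<'E'
from h import *
o=arm.observe();q=R.from_rotvec(o["ee_rot"]);print("tilt",np.arccos(-q.as_matrix()[2,2]),o["position"].round(4),o["force"],o["gripper_force"],o["width"])
S=arm.get_image("side");cv2.imwrite("pics/s3.png",cv2.resize(S[150:300,180:350],None,fx=3,fy=3,interpolation=2)[:,:,::-1])
a=blob(S,(8,130,100),(20,255,255),(190,150,370,300));print(a[0],a[1])
far=loc([.073,-.063,.031]);print("far corner seated px",proj("side",far),(proj("side",far)-[180,150])*3)
E
```

```text
clock: 10.45
position: [0.5894, 0.191, 0.0679]
ee_rot: [-1.011, -2.757, -0.11]
force: [0.4, -1.2, -2.0]
width: 0.105
gripper_force: 45.0
tilt 0.21667282859844084 [0.5894 0.191  0.0679] [ 0.36003797 -1.17576408 -2.04528971] 44.957773089408875 0.1046042771058581
[256.         293.76190476] [255 289   3  11  21]
far corner seated px [326.84503762 225.58174749] [440.53511285 226.74524246]
```

View pics/s3.png

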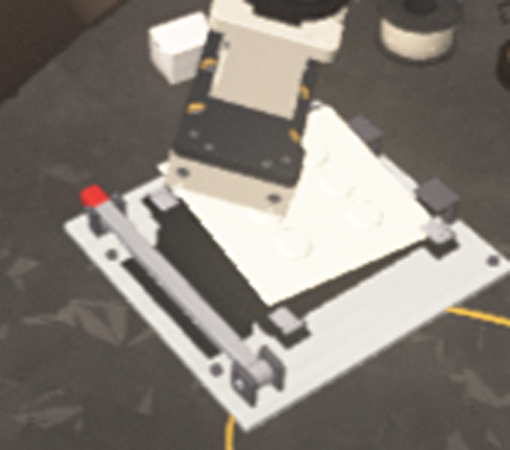

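The cover is peeled: the front corner is well up, the far corner is still at its seated spot (crop (438,224)), and the latch is in its catch. I'll add a little margin and hold, then lift off.

```bash
python3 -m pendant '{"slide":[[-0.0006,0,-0.012],[0,0,0],[0,0,0],[0,0,0]],"dr":[[0,0.2,0],[0,0,0],[0,0,0],[0,0,0]],"claw":[0,0,0,0]}'
python3 -m pendant '{"slide":[[0.005,0,-0.02],[0.007,0,-0.03],[0.007,0,-0.03],[0.007,0,-0.03],[0.01,0,-0.04],[0.01,0,-0.05],[0.01,0,-0.06],[0.01,0,-0.08],[0.01,0,-0.08],[0,0,0]],"dr":[[0,0,0],[0,0,0],[0,0,0],[0,0,0],[0,0,0],[0,-0.4,0],[0,-0.4,0],[0,-0.4,0],[0,-0.4,0],[0,0,0]],"claw":[0,0,0,0,0,0,0,0,0,0]}'
python3 - <<'E'
from h import *
need([.42,-.0,.26],YAW+np.pi/4)
S=arm.get_image("side");cv2.imwrite("pics/s4.png",S[:,:,::-1])
E
```

```text
clock: 10.9
position: [0.5892, 0.1913, 0.0712]
ee_rot: [-1.0, -2.737, -0.12]
force: [0.8, -0.6, -1.9]
width: 0.107
gripper_force: 44.9
clock: 11.9
position: [0.5901, 0.1942, 0.2049]
ee_rot: [-1.06, -2.916, -0.033]
force: [-0.1, 0.4, -0.7]
width: 0.104
gripper_force: 45.0
pos [0.5901 0.1942 0.2049] j7 0.03 slide now-axes [ 0.027 -0.859 -0.188] target-axes [ 0.018 -0.86  -0.184] dr [ 0.05 -0.37  0.01] F [-0.1  0.4 -0.7] w 0.104 gf 45.0
```

View pics/s4.png

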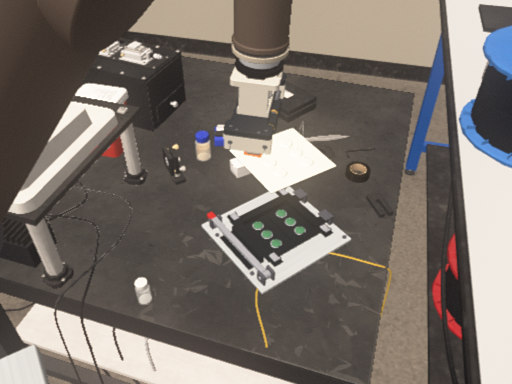

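The cover hangs level at about (285,158), the tray is seated with its six lenses visible and the bar is closed. Now I'll carry the cover away toward the robot.

```bash
python3 -m pendant '{"slide":[[0,-0.04,-0.05],[0,-0.09,-0.06],[0.003,-0.11,-0.04],[0.003,-0.12,-0.02],[0.003,-0.12,-0.015],[0.003,-0.12,0],[0.003,-0.11,0],[0.003,-0.09,0],[0,-0.06,0],[0,0,0]],"dr":[[0,-0.1,0],[0,-0.1,0],[0,-0.1,0],[0,0,0],[0,0,0],[0,0,0],[0,0,0],[0,0,0],[0,0,0],[0,0,0]],"claw":[0,0,0,0,0,0,0,0,0,0]}'
python3 -m pendant '{"slide":[[0,0,0],[0,0,0],[0,0,0],[0,0,0],[0,0,0]],"dr":[[0,0,0],[0,0,0],[0,0,0],[0,0,0],[0,0,0]],"claw":[0,0,0,0,0]}'
python3 - <<'E'
from h import *
need([.42,-.0,.26],YAW+np.pi/4)
S=arm.get_image("side");T=arm.get_image("top");cv2.imwrite("pics/s5.png",np.hstack([cv2.resize(S,(400,300)),cv2.resize(T,(400,300))])[:,:,::-1])
E
```

```text
clock: 12.95
position: [0.4194, -0.0069, 0.2544]
ee_rot: [-1.081, -2.936, -0.003]
force: [-0.5, -0.2, -1.6]
width: 0.106
gripper_force: 45.0
clock: 13.45
position: [0.4211, -0.0037, 0.2549]
ee_rot: [-1.073, -2.94, -0.007]
force: [0.8, 0.1, -0.4]
width: 0.108
gripper_force: 45.0
pos [ 0.4211 -0.0037  0.2549] j7 0.48 slide now-axes [ 0.011  0.007 -0.017] target-axes [ 0.011  0.007 -0.017] dr [ 0.   -0.1  -0.01] F [ 0.8  0.1 -0.4] w 0.108 gf 45.0
```

View pics/s5.png

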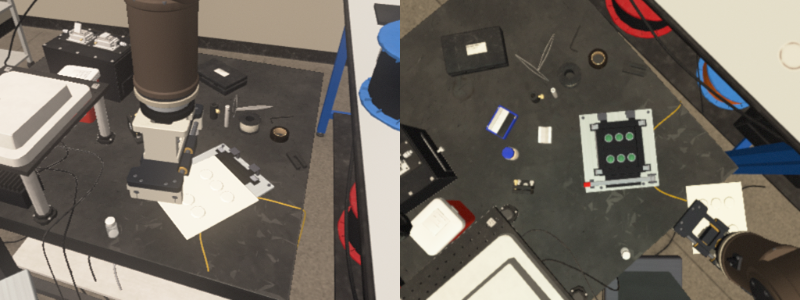

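The tray is seated and latched, the bystanders are in place, and the cover is held level, clear of the fixture by about 27 cm sideways and at z ≈ 0.25. Handing in.

```bash
python3 -c "
from cell import arm
print(arm.sign_off())"
```

```text
the job is handed in; nothing more can be done
None
```

The job is handed in: the latch bar is closed in its catch, the cover was peeled off lug corner first, and the gripper holds it level about 25 cm above the table and 27 cm sideways from the seated tray; the hand-in returned no verdict.

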